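Load the backup dock from the drive rack

TASK

Load the backup dock for tonight's copy run: move the four drive cartridges from the wire rack into the four-bay dock, each into the bay whose collar has the same colour as the cartridge's cap, fully home and standing upright. Keep the cartridges upright and lower them in gently, never dropping one or tipping it over, and do not disturb the camcorder or the mug.

Things in the scene. Friction and masses are not known exactly. Their poses are not given: they have to be found in the camera images.
- cart_red_mid (a point): Centre of the loose red-capped drive cartridge: upright black box 86 mm wide (its x) x 24 thick (its y) x 118 tall (z, up), 0.2 kg, top 32 mm red; may be turned half round. Starts upright in the wire rack, base 10 mm above the table, lifts straight out. Rack places are 62 mm apart in a row along y, in any order; each lies between two wire hoops whose tops are 63 mm below the cartridge's top.
- cart_yellow_mid (a point): Centre of the loose yellow-capped drive cartridge: upright black box 86 mm wide (its x) x 24 thick (its y) x 118 tall (z, up), 0.2 kg, top 32 mm yellow; may be turned half round. Starts upright in the wire rack, base 10 mm above the table, lifts straight out. Rack places are 62 mm apart in a row along y, in any order; each lies between two wire hoops whose tops are 63 mm below the cartridge's top.
- cart_green_mid (a point): Centre of the loose green-capped drive cartridge: upright black box 86 mm wide (its x) x 24 thick (its y) x 118 tall (z, up), 0.2 kg, top 32 mm green; may be turned half round. Starts upright in the wire rack, base 10 mm above the table, lifts straight out. Rack places are 62 mm apart in a row along y, in any order; each lies between two wire hoops whose tops are 63 mm below the cartridge's top.
- cart_blue_mid (a point): Centre of the loose blue-capped drive cartridge: upright black box 86 mm wide (its x) x 24 thick (its y) x 118 tall (z, up), 0.2 kg, top 32 mm blue; may be turned half round. Starts upright in the wire rack, base 10 mm above the table, lifts straight out. Rack places are 62 mm apart in a row along y, in any order; each lies between two wire hoops whose tops are 63 mm below the cartridge's top.
- bay_red_floor (a point): Middle of the inside floor of the fixed dock bay with the red collar, 36 mm above the table. A black slot open upwards, inside 92 mm (x) x 28 (y), walls 36 high from this floor, then the red collar flares 9 mm outwards all round up to 49 mm. A cartridge stands on this floor, its x along the bay's x. Four bays in a row 62 mm apart along y sunk in a grey dock 150 x 272 x 70 mm, in any order.
- bay_yellow_floor (a point): Middle of the inside floor of the fixed dock bay with the yellow collar, 36 mm above the table. A black slot open upwards, inside 92 mm (x) x 28 (y), walls 36 high from this floor, then the yellow collar flares 9 mm outwards all round up to 49 mm. A cartridge stands on this floor, its x along the bay's x. Four bays in a row 62 mm apart along y sunk in a grey dock 150 x 272 x 70 mm, in any order.
- bay_green_floor (a point): Middle of the inside floor of the fixed dock bay with the green collar, 36 mm above the table. A black slot open upwards, inside 92 mm (x) x 28 (y), walls 36 high from this floor, then the green collar flares 9 mm outwards all round up to 49 mm. A cartridge stands on this floor, its x along the bay's x. Four bays in a row 62 mm apart along y sunk in a grey dock 150 x 272 x 70 mm, in any order.
- bay_blue_floor (a point): Middle of the inside floor of the fixed dock bay with the blue collar, 36 mm above the table. A black slot open upwards, inside 92 mm (x) x 28 (y), walls 36 high from this floor, then the blue collar flares 9 mm outwards all round up to 49 mm. A cartridge stands on this floor, its x along the bay's x. Four bays in a row 62 mm apart along y sunk in a grey dock 150 x 272 x 70 mm, in any order.
- camcorder: A small black camcorder standing on the table between and beyond the rack and the dock, about 175 mm long (x axis) x 70 mm wide x 90 mm high; origin under its middle. A bystander: leave it alone.
- mug: A blue ceramic mug standing on the table between the rack and the dock, nearer to the robot, 78 mm across x 92 mm high with a handle on its own +y side; origin under its middle. A bystander: leave it alone.

How it is judged:
By the outcome, as a careful person would: the job done as asked, in the order asked, and still so for the second after the job is handed in, with the robot touching nothing.
It also fails if it takes over 120 s, if anything falls off the work surface, if the arm or the gripper's body presses on something with over 40 N, if the wrist force passes 120 N, or if a joint passes its speed limit or range.

ROBOT

A 6-joint arm with a two-finger parallel gripper is mounted at the origin on the work surface. World frame = base frame: x ahead of the robot, y to its left, z up, the work surface at z = 0. Lengths are in m, angles in rad, forces in N, time in s.
With the tool pointing down it reaches from about 0.375 to 0.9 m from the base axis. Payload 3.1 kg.
Tool frame: the origin (TCP) lies between the finger pads; the fingertips stand 22 mm ahead of it and the grasp point (between the pads) lies 3 mm ahead of it; z points along the fingers, y is the line along which they close (so a half turn about z gives the same grasp; the last joint's range is limited). The gripper opens to 87 mm and grips with 3 to 60 N. Pads are 19 mm wide; open, the fingers measure 117 mm over their backs; the gripper's body (75 mm by 190 mm) begins 51 mm behind the grasp point.
Start: joints at [-1.278, 0.527, 1.433, -0, 1.181, -0.178], TCP at [0.284, -0.557, 0.245] pointing down, gripper open.
Joint ranges: [-3.08, 3.08], [-0.75, 2.2], [0.22, 2.44], [-1.43, 4.57], [0, 2.65], [-2.85, 2.85]. Speed limits (rad/s): [2.79, 2.79, 3.14, 3.14, 3.14, 3.14].

INTERFACE

Orientations are given as a unit quaternion [x, y, z, w].
In Python, from rig import robot gives the robot as it stands.
- The arm moves only by the tool move_arm, never from a script. Its argument "series" is text: rows parted by semicolons, each of 6 numbers parted by spaces: the shift along the tool's x, y, z in mm, then the turn, a rotation vector about the tool's x, y, z in degrees. In form: dx dy dz ax ay az; .... A call has 1 to 8 rows; each row is the pose to reach, as a shift and turn from the pose commanded when the call began, along the tool's axes at that moment; what a row does not reach only later rows make up. A row lasts 1/12 s, in which the tool goes at most 41.7 mm and 7.16 degrees, less where a joint would pass 70% of its speed; a pose out of reach is approached as far as the arm can. A call with a gripper value outside its range is refused whole. "jaw" is the opening, from 0 (shut) to 1 (fully open), set as the call begins (left out, the last holds). The fingers move at their own pace and stop on an object; "newtons" is the grip in N (left out, the last holds). Time passes only in rows, so rows that repeat a pose let the fingers close. It gives the time, the measured TCP pose, the force, the opening and the grip force at its end, in the units of the state.
- robot.get_obs(): the state, without advancing time (a new reading comes with each control period).
- robot.camera(name): name is "scene" or "top"; returns a dict with "img" (400x640x3 uint8, red, green, blue), "mtx" (3x3 intrinsics, pixels), "distortion" ([k1, k2, p1, p2, k3] as OpenCV has them; the pictures are not rectified), "world_to_cam" (4x4, takes a point from world to camera coordinates). Camera axes: x right, y down, z forward; pixel columns grow to the right and rows downward; lengths in m; the calibration is good to about 2 mm. A picture is of the moment at which its call begins. There is no depth.
- robot.hand_in(): hands the job in; it is judged then, once.
Trained networks look in a picture, given as the dict that the camera call returned (one of the last four; its "shot" number tells which), for a name from the list of things; names that differ only in an ending like _2 or _b are one class to them, and where a whole thing is asked for, a point or a joint stands for the part that bears it (a point fixed in the world has none). Each returns a list of dicts, best first, with "p" (0 to 1); they miss things now and then, are a little off and sometimes report something else, mostly with a low value. They report only what shows in the picture. A call takes as long as a camera call.
- robot.search_frame(picture, thing): "xyz" ([x, y, z] in m, in world coordinates, good to about 4 mm: the middle of the surface that is visible of it).
- robot.tip_of(picture, thing): "xyz" ([x, y, z] in m, in world coordinates, good to about 4 mm: a listed point, or the origin of a listed thing).
The state is a dict: "time": time; "q": joint angles; "joint_velocities": joint speeds; "joint_torque": joint torques, N m; "position": TCP position; "tool_rot": TCP orientation; "ft_force": force on the tool from outside, world axes, zero at the start; "moment": the same for the moment, N m; "grip_width": finger opening in m; "grip_force": force on a finger pad.
Only numpy, scipy, OpenCV 4.12 (cv2) and the standard library are available. Lean on these libraries where they do the work, as an engineer would, in place of code of your own. Each camera call takes 0.05 s, during which the arm holds its last target. There are 200 camera calls.

## Working session

There is one attempt and no reset: what is moved stays moved. The work goes in short steps, Python scripts to look and compute and a tool call to move; the robot and the scene stay as the last step left them, time stands still between calls to the robot, and variables do not carry over. Pictures are saved under pics/ and viewed, at most 14 in all, crops included, and the job is handed in when it is done.

Besides the shell and the picture viewer there is one more tool, called after "Emit:" as name(argument=value, ...), one argument or row to a line, values as JSON. move_arm: Moves the arm, as the interface text tells. Its arguments: {"type":"object","properties":{"series":{"type":"string"},"jaw":{"type":"number"},"newtons":{"type":"number"}},"required":["series"]}

```bash
ls; mkdir -p pics; python3 - <<'E'
from rig import robot
import cv2,numpy as np
o=robot.get_obs();print(o['time'],o['position'],o['tool_rot'],o['grip_width'],o['ft_force'])
for c in ["scene","top"]:
    p=robot.camera(c);cv2.imwrite(f'pics/{c}0.png',p['img'][:,:,::-1])
    print(c,np.linalg.inv(p['world_to_cam'])[:3,3].round(3))
    for col in "red yellow green blue".split():
        for t in [f'cart_{col}_mid',f'bay_{col}_floor']:
            print(t,[(np.round(d['xyz'],3).tolist(),round(d['p'],2)) for d in robot.tip_of(p,t)[:2]])
    for t in ['mug','camcorder']: print(t,[(np.round(d['xyz'],3).tolist(),round(d['p'],2)) for d in robot.tip_of(p,t)[:2]])
E
```

```text
pics
0.0 [ 0.28331763 -0.5563383   0.2435795 ] [ 9.72421294e-01  2.33228803e-01 -4.76451506e-05 -1.07249162e-03] 0.08713888743454562 [ 0.81271078 -0.19257555 -0.06346981]
scene [1.245 0.063 0.633]
cart_red_mid [([0.568, -0.2, 0.071], 0.83)]
bay_red_floor [([0.562, 0.128, 0.038], 0.81)]
cart_yellow_mid [([0.588, -0.318, 0.07], 0.84)]
bay_yellow_floor []
cart_green_mid [([0.558, -0.141, 0.066], 0.95)]
bay_green_floor [([0.559, 0.193, 0.037], 0.97), ([0.571, -0.198, 0.073], 0.5)]
cart_blue_mid [([0.582, -0.259, 0.069], 0.98)]
bay_blue_floor [([0.547, 0.32, 0.034], 0.74)]
mug [([0.433, -0.007, 0.002], 0.79)]
camcorder [([0.739, -0.009, -0.002], 0.67)]
top [0.432 0.02  0.981]
cart_red_mid [([0.572, -0.199, 0.07], 0.92), ([0.579, -0.26, 0.069], 0.54)]
bay_red_floor [([0.566, 0.135, 0.036], 0.57), ([0.552, 0.258, 0.035], 0.52)]
cart_yellow_mid [([0.59, -0.318, 0.07], 0.71), ([0.547, 0.315, 0.037], 0.65)]
bay_yellow_floor [([0.551, 0.256, 0.038], 0.6)]
cart_green_mid [([0.562, -0.137, 0.071], 0.72)]
bay_green_floor [([0.562, 0.194, 0.036], 0.86)]
cart_blue_mid [([0.578, -0.259, 0.067], 0.59)]
bay_blue_floor [([0.547, 0.317, 0.039], 0.88)]
mug [([0.43, -0.008, 0.0], 0.85)]
camcorder [([0.74, -0.01, -0.001], 0.74)]
```

View pics/top0.png

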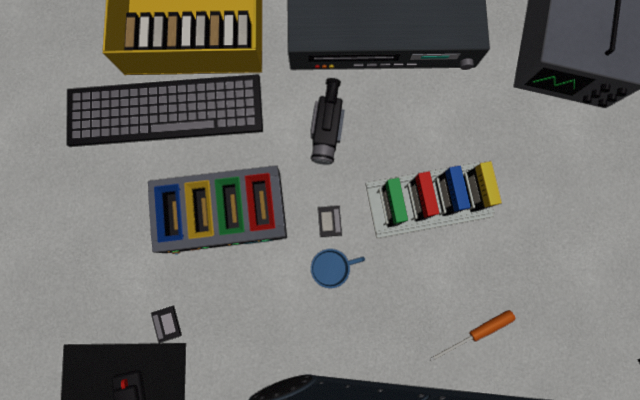

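View pics/scene0.png

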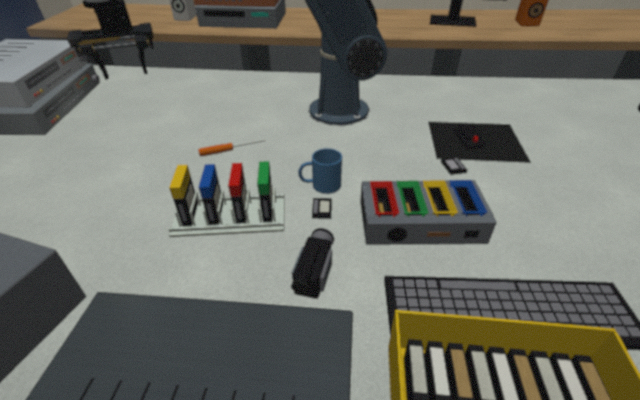

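The top view shows the dock at left, around (217,210), with bays from left blue, yellow, green, red. The rack is at right, with caps green (397,200), red (428,195), blue (457,188) and yellow (488,185). The scene view agrees. The networks' positions match this order and the 62 mm spacing. I'll refine both rows by fitting silhouettes in the two cameras.

```bash
cat > h.py <<'E'
import cv2,numpy as np
from rig import robot
from scipy.optimize import minimize
from scipy.spatial.transform import Rotation as R
HUE={'red':[(0,6),(172,180)],'yellow':[(20,32)],'green':[(45,80)],'blue':[(100,125)]}
S=8
def proj(p,P):
    T=p['world_to_cam'];return cv2.projectPoints(np.float64(P),cv2.Rodrigues(T[:3,:3])[0],T[:3,3],np.array(p['mtx']),np.array(p['distortion'],float))[0][:,0]
def box(x,y,th,w,t,z0,z1,dy=0):
    c,s=np.cos(th),np.sin(th)
    return [(x+c*a-s*(b+dy),y+s*a+c*(b+dy),z) for a in(-w/2,w/2) for b in(-t/2,t/2) for z in(z0,z1)]
def mask(p,col,guess,rad=45,sat=110):
    hsv=cv2.cvtColor(p['img'],cv2.COLOR_RGB2HSV);m=np.zeros(hsv.shape[:2],np.uint8)
    for a,b in HUE[col]: m|=cv2.inRange(hsv,(a,sat,60),(b,255,255))
    g=proj(p,[guess])[0];k=np.zeros_like(m);cv2.circle(k,tuple(int(v) for v in g),rad,255,-1);m&=k
    n,l,s,_=cv2.connectedComponentsWithStats(m);i=1+np.argmax(s[1:,4]);pts=np.argwhere(l==i)[:,::-1].astype(np.int32)
    return cv2.convexHull(pts),s[i,4]
def area(h): return cv2.contourArea(h)
def iou(p,P,hull):
    q=cv2.convexHull(proj(p,P).astype(np.float32)); h=hull.astype(np.float32)
    a=cv2.intersectConvexConvex(q,h)[0];return a/(area(q)+area(h)-a)
def grow(h): # pixel centres -> pixel outlines
    h=h.reshape(-1,2);return cv2.convexHull(np.vstack([h+d for d in np.array([[.5,0],[-.5,0],[0,.5],[0,-.5]])]).astype(np.float32))
def fit(items,x0):
    # items: (picture, hull, dims(w,t,z0,z1), dy)
    f=lambda v:-sum(iou(p,box(v[0],v[1],v[2],*d,dy=dy),h) for p,h,d,dy in items)/len(items)
    r=minimize(f,x0,method='Nelder-Mead',options=dict(initial_simplex=np.array(x0)+np.array([[0,0,0],[.008,0,0],[0,.008,0],[0,0,.06]]),xatol=1e-5,fatol=1e-6))
    return r.x,-r.fun
def rel(xyz,yaw=None):
    o=robot.get_obs();r=R.from_quat(o['tool_rot']);d=r.inv().apply(np.array(xyz)-o['position'])*1000
    out=d.round(1).tolist()
    if yaw is not None:
        t=R.from_euler('z',yaw)*R.from_quat([1,0,0,0])
        out+=(r.inv()*t).as_rotvec(degrees=True).round(2).tolist()
    return out
E
python3 - <<'E'
from h import *
C={'green':(.560,-.139),'red':(.570,-.1995),'blue':(.580,-.259),'yellow':(.589,-.318)}
B={'red':(.564,.131),'green':(.5605,.1935),'yellow':(.551,.257),'blue':(.547,.318)}
ps=[robot.camera('top'),robot.camera('scene')]
for nm,D,dim,th in [('cart',C,(.086,.024,.096,.128),.16),('bay',B,(.110,.046,.085,.085),.095)]:
    for use in (ps,ps[:1],ps[1:]):
        al=[]
        for i,(c,g) in enumerate(D.items()):
            it=[(p,grow(mask(p,c,(*g,dim[3]))[0]),dim,0) for p in use]
            v,s=fit(it,[*g,th]);print(nm,c,v.round(4),round(s,3))
            dy=(-.062 if nm=='cart' else .062)*i
            al+=[(p,h,d,dy) for p,h,d,_ in it]
        g=list(D.values())[0];print(nm,'ROW',len(use),*(lambda r:(r[0].round(4),round(r[1],3)))(fit(al,[*g,th])))
E
```

```text
cart green [ 0.5581 -0.137   0.2263] 0.815
cart red [ 0.5706 -0.1982  0.2333] 0.866
cart blue [ 0.5812 -0.2596  0.2336] 0.781
cart yellow [ 0.5886 -0.3196  0.1917] 0.939
cart ROW 2 [ 0.5585 -0.1363  0.1713] 0.831
cart green [ 0.5596 -0.1377  0.101 ] 0.814
cart red [ 0.5709 -0.1977  0.1322] 0.852
cart blue [ 0.5816 -0.2595  0.1235] 0.735
cart yellow [ 0.5885 -0.3187  0.1669] 0.952
cart ROW 1 [ 0.5597 -0.1361  0.1591] 0.832
cart green [ 0.5557 -0.1375  0.2289] 0.832
cart red [ 0.5702 -0.1981  0.2409] 0.888
cart blue [ 0.5796 -0.2599  0.2416] 0.837
cart yellow [ 0.5886 -0.3199  0.2192] 0.94
cart ROW 1 [ 0.5545 -0.1371  0.2022] 0.851
bay red [0.5696 0.1346 0.1316] 0.814
bay green [0.5652 0.1961 0.0937] 0.831
bay yellow [0.5562 0.2581 0.0847] 0.796
bay blue [0.5501 0.319  0.1289] 0.807
bay ROW 2 [0.5701 0.1343 0.11  ] 0.812
bay red [0.5637 0.1345 0.0696] 0.833
bay green [0.5574 0.1966 0.1084] 0.855
bay yellow [0.5506 0.2584 0.112 ] 0.825
bay blue [0.544  0.3196 0.1336] 0.831
bay ROW 1 [0.5643 0.1346 0.1097] 0.836
bay red [0.5767 0.1345 0.1367] 0.827
bay green [0.5689 0.1952 0.1082] 0.864
bay yellow [0.5653 0.2557 0.1322] 0.785
bay blue [0.5574 0.3172 0.1223] 0.816
bay ROW 1 [0.5762 0.1339 0.1011] 0.822
```

```bash
python3 - <<'E'
from h import *
C={'green':(.560,-.139),'red':(.570,-.1995),'blue':(.580,-.259),'yellow':(.589,-.318)}
B={'red':(.564,.131),'green':(.5605,.1935),'yellow':(.551,.257),'blue':(.547,.318)}
out=[]
for cam,wins in [('top',[(145,160),(365,150)]),('scene',[(355,165),(160,150)])]:
    p=robot.camera(cam);row=[]
    for (x0,y0),D,dim,th,z in [(wins[0],B,(.110,.046,.085,.085),.11,0),(wins[1],C,(.086,.024,.096,.128),.16,0)]:
        k=2.8;im=cv2.resize(p['img'][y0:y0+100,x0:x0+142],None,fx=k,fy=k,interpolation=cv2.INTER_CUBIC)
        for c,g in D.items():
            h=mask(p,c,(*g,dim[3]))[0]
            cv2.polylines(im,[((h.reshape(-1,2)-(x0,y0)+.5)*k).astype(np.int32)],True,(255,255,255),1)
            q=cv2.convexHull(proj(p,box(*g,th,*dim)).astype(np.float32)).reshape(-1,2)
            cv2.polylines(im,[((q-(x0,y0)+.5)*k).astype(np.int32)],True,(255,0,255),1)
        row.append(im)
    out.append(np.hstack(row))
cv2.imwrite('pics/ov.png',np.vstack(out)[:,:,::-1])
E
```

```text
(no output)
```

View pics/ov.png

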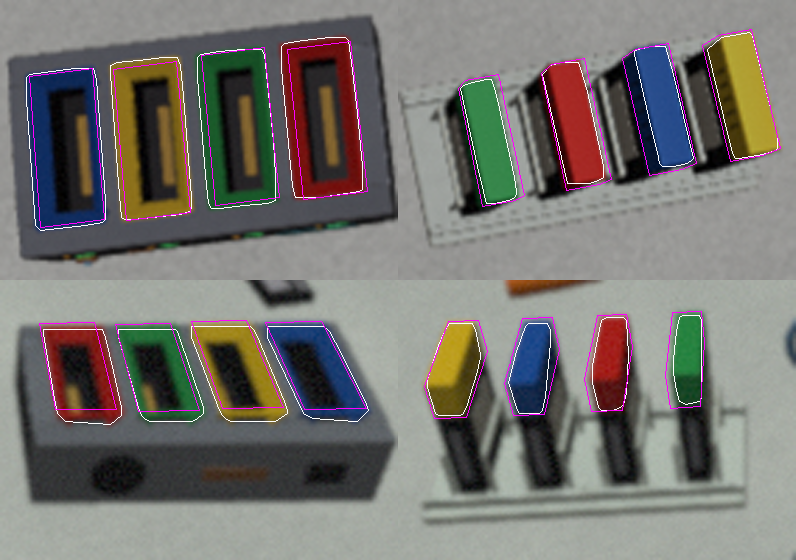

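The overlay shows two faults. The collar's outer skirt (down to about z = 0.07) is visible in the scene view, which biases x. The masks also lose the dark cap sides. I'll fix both and refit.

```bash
sed -i 's/(a,sat,60)/(a,sat,28)/' h.py; python3 - <<'E'
from h import *
C={'green':(.560,-.139),'red':(.570,-.1995),'blue':(.580,-.259),'yellow':(.589,-.318)}
B={'red':(.564,.131),'green':(.5605,.1935),'yellow':(.551,.257),'blue':(.547,.318)}
ps=[robot.camera('top'),robot.camera('scene')]
for nm,D,dim,th in [('cart',C,(.086,.024,.096,.128),.16),('bay',B,(.112,.048,.070,.085),.095),('bay',B,(.116,.052,.070,.085),.095)]:
    for use in (ps,ps[:1],ps[1:]):
        al=[]
        for i,(c,g) in enumerate(D.items()):
            it=[(p,grow(mask(p,c,(*g,dim[3]),sat=95)[0]),dim,0) for p in use]
            v,s=fit(it,[*g,th])
            if len(use)==2: print(nm,c,v.round(4),round(s,3))
            dy=(-.062 if nm=='cart' else .062)*i
            al+=[(p,h,d,dy) for p,h,d,_ in it]
        g=list(D.values())[0];v,s=fit(al,[*g,th]);print(nm,'ROW',len(use),v.round(4),round(s,3))
    
E
```

```text
cart green [ 0.5584 -0.1356  0.1761] 0.885
cart red [ 0.5703 -0.1968  0.1869] 0.93
cart blue [ 0.5807 -0.2576  0.18  ] 0.92
cart yellow [ 0.5885 -0.3188  0.1851] 0.936
cart ROW 2 [ 0.559  -0.1355  0.1733] 0.91
cart ROW 1 [ 0.5591 -0.1354  0.1607] 0.945
cart ROW 1 [ 0.5588 -0.1358  0.192 ] 0.889
bay red [0.5647 0.1353 0.1164] 0.914
bay green [0.5592 0.198  0.1048] 0.929
bay yellow [0.5523 0.2593 0.1149] 0.942
bay blue [0.5459 0.3209 0.0954] 0.931
bay ROW 2 [0.5652 0.1362 0.1039] 0.927
bay ROW 1 [0.5657 0.1357 0.0988] 0.935
bay ROW 1 [0.5638 0.1362 0.1049] 0.925
bay red [0.5665 0.1356 0.1043] 0.936
bay green [0.5595 0.1971 0.0772] 0.886
bay yellow [0.5536 0.2593 0.0834] 0.92
bay blue [0.547  0.3204 0.0773] 0.884
bay ROW 2 [0.5664 0.1356 0.104 ] 0.905
bay ROW 1 [0.5665 0.1356 0.1045] 0.956
bay ROW 1 [0.5599 0.1354 0.089 ] 0.864
```

```bash
python3 - <<'E'
from h import *
print(rel((.5899,-.3189,.2),.167))
E
```

```text
[381.0, -73.2, 44.6, -0.0, -0.0, 17.41]
```

Emit:
move_arm(
  series="40 -8 5 0 0 2; 80 -15 9 0 0 5; 120 -23 14 0 0 8; 160 -31 18 0 0 11; 200 -38 23 0 0 14; 240 -46 28 0 0 17.4; 280 -54 32 0 0 17.4; 316 -61 37 0 0 17.4",
  jaw=0.55,
  newtons=35,
)

```text
time: 2.07
position: [0.5393, -0.3575, 0.2076]
tool_rot: [0.996, 0.084, 0.0, 0.0]
ft_force: [0.1, -0.3, 0.2]
grip_width: 0.0492
grip_force: 0.0
```

```bash
python3 - <<'E'
from h import *
print(rel((.5899,-.3189,.2),.167))
E
```

```text
[56.3, -29.6, 7.6, 0.01, -0.03, 0.03]
```

Emit:
move_arm(
  series="28 -15 4 0 0 0; 56 -29.5 7.5 0 0 0; 56 -29.5 7.5 0 0 0; 56 -29.5 7.5 0 0 0; 56 -29.5 7.5 0 0 0",
)

```text
time: 2.48
position: [0.5875, -0.321, 0.1999]
tool_rot: [0.996, 0.084, -0.0, 0.0]
ft_force: [0.6, 0.1, 0.1]
grip_width: 0.0478
grip_force: 0.0
```

```bash
python3 - <<'E'
from h import *
print(rel((.5899,-.3189,.1),.167))
p=robot.camera('top');q=robot.camera('scene')
im=np.hstack([cv2.resize(p['img'][130:260,350:550],(400,260)),cv2.resize(q['img'][130:260,120:320],(400,260))])
cv2.imwrite('pics/a.png',im[:,:,::-1])
E
```

```text
[2.8, -1.6, 99.9, 0.01, 0.05, 0.04]
```

View pics/a.png

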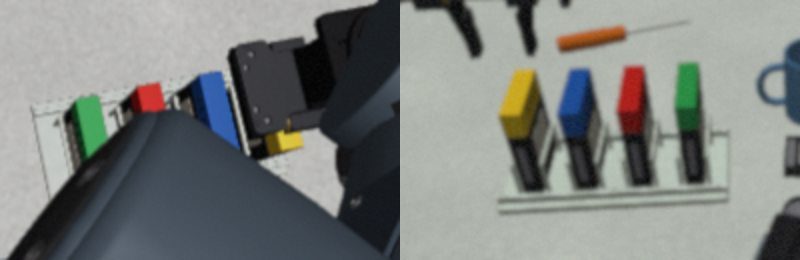

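The left panel shows the gripper directly over the yellow cap. In the right panel the fingertips at (475,50) and (530,45) straddle the yellow cap's top at (522,72). I'll descend.

Emit:
move_arm(
  series="2.5 -1.5 25 0 0 0; 2.5 -1.5 50 0 0 0; 2.5 -1.5 75 0 0 0; 2.5 -1.5 100 0 0 0; 2.5 -1.5 100 0 0 0; 2.5 -1.5 100 0 0 0",
)

```text
time: 3.08
position: [0.5884, -0.3195, 0.0991]
tool_rot: [0.997, 0.082, -0.001, -0.001]
ft_force: [-1.1, 0.7, -0.0]
grip_width: 0.0481
grip_force: 0.0
```

Emit:
move_arm(
  series="0 0 0 0 0 0; 0 0 0 0 0 0; 0 0 0 0 0 0; 0 0 0 0 0 0; 0 0 0 0 0 0; 0 0 0 0 0 0",
  jaw=0.1,
)

```text
time: 3.58
position: [0.5905, -0.3194, 0.1013]
tool_rot: [0.997, 0.084, 0.001, 0.001]
ft_force: [-0.4, 0.0, 3.6]
grip_width: 0.0235
grip_force: 35.0
```

Emit:
move_arm(
  series="0 0 -10 0 0 0; 0 0 -30 0 0 0; 0 0 -60 0 0 0; 0 0 -95 0 0 0; 0 0 -130 0 0 0; 0 0 -160 0 0 0; 0 0 -190 0 0 0; 0 0 -190 0 0 0",
)

```text
time: 4.25
position: [0.5927, -0.3206, 0.2981]
tool_rot: [0.996, 0.084, 0.005, 0.004]
ft_force: [0.9, -0.3, -1.1]
grip_width: 0.0239
grip_force: 35.0
```

```bash
python3 - <<'E'
from h import *
print(rel((.5522,.2593,.29),.103))
q=robot.camera('scene')
cv2.imwrite('pics/b.png',q['img'][:,:,::-1])
E
```

```text
[56.7, -578.6, 3.0, 0.54, -0.56, 3.69]
```

View pics/b.png

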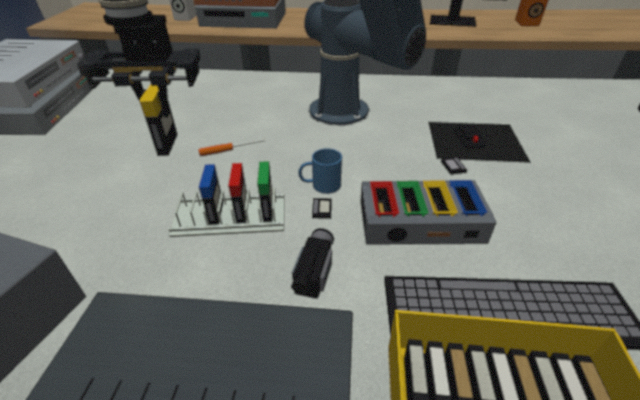

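The yellow cartridge hangs upright in the gripper at (160,120), and its rack place at (188,210) is empty. I'll carry it to the dock.

Emit:
move_arm(
  series="2 -18 2 0 0 0; 5 -50 3 0 0 1; 8 -88 3 0 0 2; 12 -126 3 0 0 3; 16 -164 3 0 0 3.7; 20 -202 3 0 0 3.7; 24 -240 3 0 0 3.7; 27 -278 3 0 0 3.7",
)

```text
time: 4.97
position: [0.5685, -0.0381, 0.2848]
tool_rot: [0.999, 0.051, -0.002, -0.001]
ft_force: [1.0, 0.4, -2.0]
grip_width: 0.0237
grip_force: 35.0
```

```bash
python3 - <<'E'
from h import *
print(rel((.5522,.2593,.29),.103))
E
```

```text
[14.2, -297.5, -4.6, -0.12, 0.26, -0.04]
```

Emit:
move_arm(
  series="2 -40 -2 0 0 0; 4 -80 -4 0 0 0; 6 -120 -4 0 0 0; 8 -160 -4 0 0 0; 10 -200 -4 0 0 0; 12 -240 -4 0 0 0; 14 -270 -4 0 0 0; 14 -285 -4 0 0 0",
)

```text
time: 5.63
position: [0.5528, 0.2485, 0.2887]
tool_rot: [0.999, 0.053, -0.002, -0.001]
ft_force: [0.2, -0.2, -0.6]
grip_width: 0.024
grip_force: 35.0
```

Emit:
move_arm(
  series="0 0 0 0 0 0; 0 0 0 0 0 0; 0 0 0 0 0 0",
)

```text
time: 5.88
position: [0.5543, 0.2437, 0.2895]
tool_rot: [0.999, 0.051, -0.002, 0.001]
ft_force: [-0.4, -0.9, -2.6]
grip_width: 0.0238
grip_force: 35.0
```

```bash
cat > chk.py <<'E'
import sys
from h import *
# where the held cap (colour, bay x y) stands vs TCP, by both cameras
col,x,y,z=sys.argv[1],*map(float,sys.argv[2:5])
o=robot.get_obs();pos=o['position'];print('pos',pos.round(4),'rel',rel((x,y,z),.103))
dim=(.086,.024,pos[2]-.100+.096,pos[2]-.100+.128)
ps=[]
for c in ('top','scene'):
    p=robot.camera(c);ps.append(p)
    try:
        h,a=mask(p,col,(pos[0],pos[1],dim[3]-.016),rad=28,sat=95)
        v,s=fit([(p,grow(h),dim,0)],[pos[0],pos[1],.103]);print(c,a,v.round(4),round(s,3))
    except Exception as e: print(c,e)
cv2.imwrite(sys.argv[5],np.hstack([cv2.resize(ps[0]['img'][100:300,110:310],(400,400)),cv2.resize(ps[1]['img'][60:260,340:540],(400,400))])[:,:,::-1])
E
python3 chk.py yellow .5522 .2593 .29 pics/c.png
```

```text
pos [0.5543 0.2437 0.2895] rel [-0.5, -15.7, -0.5, 0.07, 0.19, -0.03]
top 222 [0.5088 0.2134 1.1573] 0.242
scene 566 [ 0.5589  0.2471 -0.0704] 0.858
```

View pics/c.png

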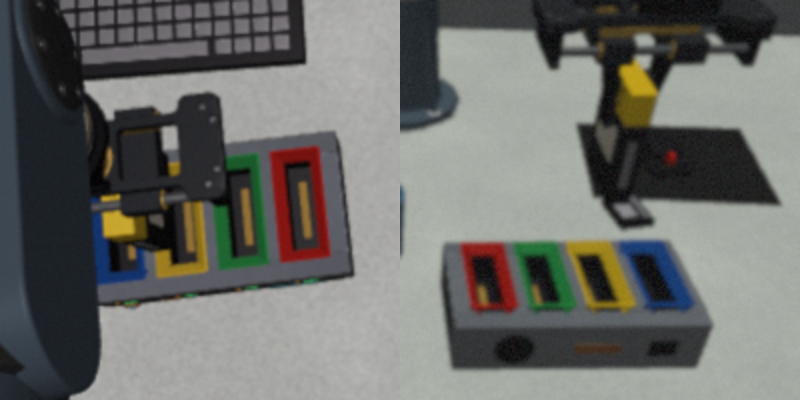

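In the left panel the cap sits about 15 mm right of (short of) the yellow bay. In the right panel the cartridge hangs at (625,130), above the dock. I'll move over the bay, lower to just above the collar, and compare against a projected upright box.

Emit:
move_arm(
  series="-0.5 -8 10 0 0 0; -0.5 -15.5 30 0 0 0; -0.5 -15.5 55 0 0 0; -0.5 -15.5 80 0 0 0; -0.5 -15.5 90 0 0 0; -0.5 -15.5 90 0 0 0; -0.5 -15.5 90 0 0 0",
)

```text
time: 6.57
position: [0.5532, 0.2597, 0.2007]
tool_rot: [0.999, 0.051, -0.0, 0.0]
ft_force: [-0.4, 0.4, -1.3]
grip_width: 0.0237
grip_force: 35.0
```

```bash
cat > ov.py <<'E'
import sys
from h import *
# overlay upright cartridge at TCP and the bay opening; args: bayx bayy file
x,y=map(float,sys.argv[1:3])
o=robot.get_obs();P=o['position'];print('pos',P.round(4),'rel to seat',rel((x,y,.126),.103),'F',np.round(o['ft_force'],1))
out=[]
for c,(x0,y0) in (('scene',(360,90)),('top',(140,150))):
    p=robot.camera(c);k=4;im=cv2.resize(p['img'][y0:y0+145,x0:x0+100],None,fx=k,fy=k,interpolation=cv2.INTER_CUBIC)
    tx=R.from_quat(o['tool_rot']).apply([1,0,0]);th=np.arctan2(tx[1],tx[0]);b=P[2]-.090
    for z0,z1,w,t,cl,ctr,a in [(b,b+.118,.086,.024,(255,0,255),P,th),(b+.086,b+.086,.086,.024,(0,255,255),P,th),(.085,.085,.110,.046,(255,255,255),(x,y),.103)]:
        q=cv2.convexHull(proj(p,box(ctr[0],ctr[1],a,w,t,z0,z1)).astype(np.float32)).reshape(-1,2)
        cv2.polylines(im,[((q-(x0,y0)+.5)*k).astype(np.int32)],True,cl,1)
    out.append(im)
cv2.imwrite(sys.argv[3],np.hstack(out)[:,:,::-1])
E
python3 ov.py .5522 .2593 pics/d.png
```

```text
pos [0.5532 0.2597 0.2007] rel to seat [-1.0, 0.3, 74.7, 0.0, 0.05, -0.07] F [-0.4  0.4 -1.3]
```

View pics/d.png

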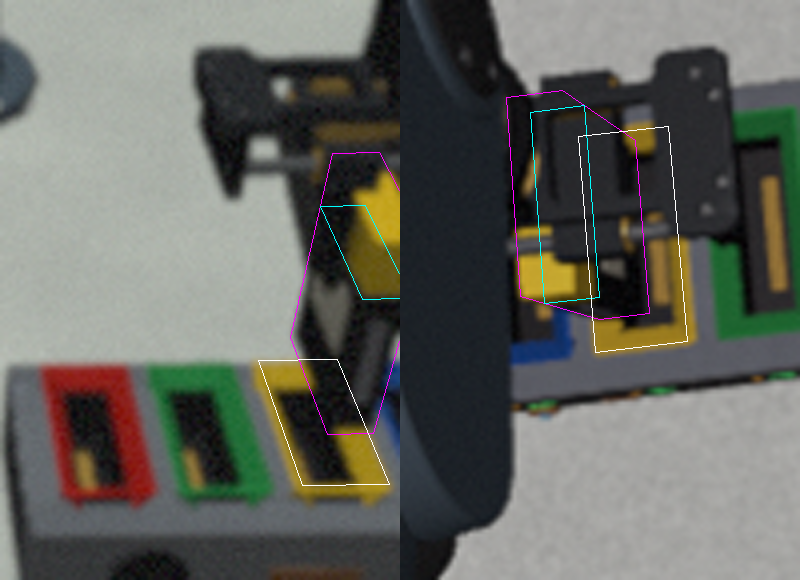

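The projected upright box (magenta) matches the held cartridge in both views, with its bottom corner near (330,435), over the yellow collar. I'll lower in steps and watch the force.

Emit:
move_arm(
  series="-1 0.3 8 0 0 0; -1 0.3 16 0 0 0; -1 0.3 24 0 0 0; -1 0.3 31 0 0 0; -1 0.3 37 0 0 0; -1 0.3 43 0 0 0; -1 0.3 48 0 0 0; -1 0.3 48 0 0 0",
)

```text
time: 7.33
position: [0.5538, 0.2592, 0.1525]
tool_rot: [0.999, 0.051, 0.002, 0.0]
ft_force: [4.2, -2.7, -3.4]
grip_width: 0.0239
grip_force: 35.0
```

Emit:
move_arm(
  series="1 0 5 0 0 0; 1 0 10 0 0 0; 1 0 14 0 0 0; 1 0 18 0 0 0; 1 0 21 0 0 0; 1 0 23 0 0 0; 1 0 23 0 0 0",
)

```text
time: 7.92
position: [0.5538, 0.2592, 0.1296]
tool_rot: [0.999, 0.051, 0.001, 0.0]
ft_force: [3.8, -4.0, -0.4]
grip_width: 0.0241
grip_force: 35.0
```

Emit:
move_arm(
  series="0.5 0 1 0 0 0; 0.5 0 2 0 0 0; 0.5 0 3 0 0 0; 0.5 0 3 0 0 0; 0.5 0 3 0 0 0",
)

```text
time: 8.33
position: [0.5538, 0.2592, 0.1275]
tool_rot: [0.999, 0.051, 0.0, 0.0]
ft_force: [2.4, -4.4, 3.9]
grip_width: 0.024
grip_force: 35.0
```

Emit:
move_arm(
  series="0 0 0 0 0 0; 0 0 0 0 0 0; 0 0 0 0 0 0; 0 0 0 0 0 0; 0 0 0 0 0 0",
  jaw=0.55,
)

```text
time: 8.75
position: [0.5528, 0.2601, 0.1266]
tool_rot: [0.999, 0.051, -0.001, -0.0]
ft_force: [0.1, 0.1, -0.7]
grip_width: 0.0457
grip_force: 0.0
```

Emit:
move_arm(
  series="0 0 -15 0 0 0; 0 0 -40 0 0 0; 0 0 -75 0 0 0; 0 0 -110 0 0 0; 0 0 -140 0 0 0; 0 30 -140 0 0 0; 0 65 -140 0 0 0; 0 100 -140 0 0 0",
)

```text
time: 9.42
position: [0.5636, 0.1603, 0.2679]
tool_rot: [0.999, 0.053, 0.001, -0.0]
ft_force: [0.1, -0.1, -0.2]
grip_width: 0.0475
grip_force: 0.0
```

```bash
cat > vw.py <<'E'
import sys
from h import *
# fit seated cap: colour x y file ; then rel to next target x y z
c,x,y=sys.argv[1],float(sys.argv[2]),float(sys.argv[3])
out=[]
for cam,(x0,y0) in (('scene',(330,100)),('top',(130,130))):
    p=robot.camera(cam);dim=(.086,.024,.122,.154)
    out.append(cv2.resize(p['img'][y0:y0+130,x0:x0+190],None,fx=2.1,fy=2.1,interpolation=cv2.INTER_CUBIC))
    try:
        h,a=mask(p,c,(x,y,.138),rad=30,sat=95);v,s=fit([(p,grow(h),dim,0)],[x,y,.103]);print(cam,a,v.round(4),round(s,3))
    except Exception as e: print(cam,e)
    print('net',[(np.round(d['xyz'],3).tolist(),round(d['p'],2)) for d in robot.tip_of(p,f'cart_{c}_mid')[:2]])
cv2.imwrite(sys.argv[4],np.hstack(out)[:,:,::-1])
print(robot.get_obs()['position'].round(4),rel(tuple(map(float,sys.argv[5:8])),.167))
E
python3 vw.py yellow .5522 .2593 pics/e.png .5796 -.2577 .2
```

```text
scene 603 [0.5483 0.2605 0.0673] 0.88
net [([0.558, -0.14, 0.068], 0.74), ([0.551, 0.259, 0.096], 0.66)]
top 325 [0.5577 0.2597 0.0888] 0.414
net [([0.551, 0.258, 0.096], 0.73)]
[0.5637 0.1596 0.2669] [-25.9, 416.9, 66.5, -0.05, 0.04, -3.83]
```

View pics/e.png

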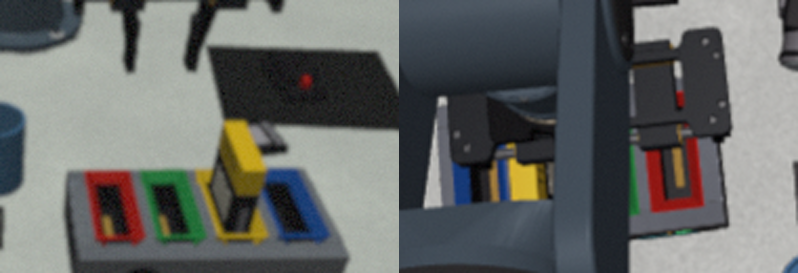

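The yellow cartridge stands upright in the yellow bay at (235,190). The network puts its centre at z = 0.096 against 0.095 for a fully seated one. The contact forces suggest the bays lie about 1 mm further +x and −y. Next is blue.

Emit:
move_arm(
  series="-2 40 0 0 0 -1; -5 81 0 0 0 -2; -8 122 0 0 0 -3; -10 163 0 0 0 -3.8; -13 204 0 0 0 -3.8; -16 245 0 0 0 -3.8; -18 286 0 0 0 -3.8; -21 327 10 0 0 -3.8",
)

```text
time: 10.28
position: [0.578, -0.1674, 0.2588]
tool_rot: [0.996, 0.085, 0.002, 0.001]
ft_force: [0.6, -1.0, 0.3]
grip_width: 0.0478
grip_force: 0.0
```

Emit:
move_arm(
  series="0 40 20 0 0 0; 0 80 40 0 0 0; 0 85 56 0 0 0; 0 85 56 0 0 0; 0 85 56 0 0 0",
)

```text
time: 10.7
position: [0.5902, -0.2491, 0.1994]
tool_rot: [0.996, 0.084, -0.001, -0.002]
ft_force: [0.2, 0.6, 0.3]
grip_width: 0.0479
grip_force: 0.0
```

```bash
python3 - <<'E'
from h import *
print(robot.get_obs()['position'],rel((.5796,-.2577,.1),.167))
E
```

```text
[ 0.59023888 -0.2490507   0.1994294 ] [-11.7, 7.1, 99.4, -0.21, 0.15, 0.1]
```

Emit:
move_arm(
  series="-11.5 7 0 0 0 0; -11.5 7 10 0 0 0; -11.5 7 30 0 0 0; -11.5 7 55 0 0 0; -11.5 7 80 0 0 0; -11.5 7 99 0 0 0; -11.5 7 99 0 0 0; -11.5 7 99 0 0 0",
)

```text
time: 11.37
position: [0.5801, -0.258, 0.102]
tool_rot: [0.996, 0.085, -0.001, -0.001]
ft_force: [0.7, 0.0, 0.3]
grip_width: 0.048
grip_force: 0.0
```

Emit:
move_arm(
  series="0 0 0 0 0 0; 0 0 0 0 0 0; 0 0 0 0 0 0; 0 0 0 0 0 0; 0 0 0 0 0 0; 0 0 0 0 0 0",
  jaw=0.1,
)

```text
time: 11.87
position: [0.581, -0.2595, 0.1033]
tool_rot: [0.996, 0.084, 0.001, 0.0]
ft_force: [0.4, 0.7, 4.7]
grip_width: 0.0242
grip_force: 35.0
```

Emit:
move_arm(
  series="0 0 -10 0 0 0; 0 0 -30 0 0 0; 0 0 -60 0 0 0; 0 0 -95 0 0 0; 0 0 -130 0 0 0; 0 0 -160 0 0 0; 0 0 -190 0 0 0; 0 0 -190 0 0 0",
)

```text
time: 12.53
position: [0.5833, -0.2609, 0.2997]
tool_rot: [0.996, 0.084, 0.005, 0.004]
ft_force: [0.8, -0.8, -2.0]
grip_width: 0.0239
grip_force: 35.0
```

```bash
python3 - <<'E'
from h import *
print(robot.get_obs()['position'],rel((.5469,.320,.29),.103))
E
```

```text
[ 0.58325435 -0.26092801  0.29969065] [61.8, -578.8, 4.9, 0.51, -0.58, 3.78]
```

Emit:
move_arm(
  series="2 -18 0 0 0 0; 5 -50 0 0 0 1; 8 -88 0 0 0 2; 12 -126 0 0 0 3; 16 -164 0 0 0 3.7; 20 -202 0 0 0 3.7; 24 -240 0 0 0 3.7; 28 -278 0 0 0 3.7",
)

```text
time: 13.2
position: [0.5592, 0.022, 0.2903]
tool_rot: [0.999, 0.052, -0.002, -0.001]
ft_force: [0.6, -0.2, -2.8]
grip_width: 0.024
grip_force: 35.0
```

Emit:
move_arm(
  series="2 -40 0 0 0 0; 4 -80 0 0 0 0; 6 -120 0 0 0 0; 8 -160 0 0 0 0; 10 -200 0 0 0 0; 12 -240 0 0 0 0; 14 -275 0 0 0 0; 14 -295 0 0 0 0",
)

```text
time: 13.87
position: [0.542, 0.3185, 0.29]
tool_rot: [0.999, 0.054, -0.002, -0.0]
ft_force: [-0.2, -0.4, -2.1]
grip_width: 0.0237
grip_force: 35.0
```

Emit:
move_arm(
  series="0 0 0 0 0 0; 0 0 0 0 0 0; 0 0 0 0 0 0",
)

```text
time: 14.12
position: [0.5434, 0.3138, 0.2906]
tool_rot: [0.999, 0.052, -0.002, 0.001]
ft_force: [-0.6, -1.2, -3.2]
grip_width: 0.024
grip_force: 35.0
```

```bash
python3 - <<'E'
from h import *
print(robot.get_obs()['position'],rel((.5469,.320,.2),.103))
E
```

```text
[0.54335292 0.31376999 0.29060782] [4.5, -6.0, 90.6, 0.09, 0.2, 0.1]
```

Emit:
move_arm(
  series="4.5 -6 0 0 0 0; 4.5 -6 20 0 0 0; 4.5 -6 40 0 0 0; 4.5 -6 60 0 0 0; 4.5 -6 80 0 0 0; 4.5 -6 88 0 0 0; 4.5 -6 88 0 0 0; 4.5 -6 88 0 0 0",
)

```text
time: 14.78
position: [0.549, 0.3203, 0.2043]
tool_rot: [0.999, 0.051, -0.0, -0.0]
ft_force: [0.8, 0.3, -2.3]
grip_width: 0.024
grip_force: 35.0
```

```bash
python3 - <<'E'
from h import *
print(robot.get_obs()['position'],rel((.5469,.320,.128),.103))
E
```

```text
[0.54903969 0.32031529 0.20428579] [-2.2, 0.1, 76.3, -0.0, 0.01, 0.0]
```

Emit:
move_arm(
  series="-2 0 8 0 0 0; -2 0 16 0 0 0; -2 0 24 0 0 0; -2 0 31 0 0 0; -2 0 37 0 0 0; -2 0 43 0 0 0; -2 0 49 0 0 0; -2 0 49 0 0 0",
)

```text
time: 15.45
position: [0.5456, 0.3203, 0.1536]
tool_rot: [0.999, 0.052, -0.001, 0.0]
ft_force: [-0.4, -1.5, -3.6]
grip_width: 0.0237
grip_force: 35.0
```

Very little force, so it's on line. I'll keep going.

Emit:
move_arm(
  series="0 0 5 0 0 0; 0 0 10 0 0 0; 0 0 14 0 0 0; 0 0 18 0 0 0; 0 0 21 0 0 0; 0 0 23 0 0 0; 0 0 23 0 0 0",
)

```text
time: 16.03
position: [0.5463, 0.3205, 0.1316]
tool_rot: [0.999, 0.052, -0.0, 0.0]
ft_force: [0.3, -1.2, -2.4]
grip_width: 0.0237
grip_force: 35.0
```

Emit:
move_arm(
  series="0 0 1 0 0 0; 0 0 2 0 0 0; 0 0 3 0 0 0; 0 0 3 0 0 0; 0 0 3 0 0 0",
)

```text
time: 16.45
position: [0.5466, 0.3206, 0.1293]
tool_rot: [0.999, 0.052, 0.0, 0.0]
ft_force: [0.6, -0.4, -1.9]
grip_width: 0.024
grip_force: 35.0
```

Emit:
move_arm(
  series="0 0 0.7 0 0 0; 0 0 1.4 0 0 0; 0 0 2 0 0 0; 0 0 2 0 0 0; 0 0 2 0 0 0",
)

```text
time: 16.87
position: [0.5466, 0.3206, 0.1293]
tool_rot: [0.999, 0.052, 0.0, 0.0]
ft_force: [-3.5, -2.7, 8.5]
grip_width: 0.0239
grip_force: 35.0
```

Contact came at exactly the expected seat height (0.1033 + 0.026). I'll release and fetch green.

Emit:
move_arm(
  series="0 0 -1 0 0 0; 0 0 -1 0 0 0; 0 0 -1 0 0 0; 0 0 -1 0 0 0; 0 0 -1 0 0 0",
  jaw=0.55,
)

```text
time: 17.28
position: [0.5465, 0.3208, 0.128]
tool_rot: [0.999, 0.052, -0.0, -0.0]
ft_force: [-0.2, 0.8, -0.4]
grip_width: 0.0455
grip_force: 0.0
```

Emit:
move_arm(
  series="0 0 -15 0 0 0; 0 0 -40 0 0 0; 0 0 -75 0 0 0; 0 0 -110 0 0 0; 0 0 -130 0 0 0; 0 38 -130 0 0 0; 0 78 -130 0 0 0; 0 118 -130 0 0 0",
)

```text
time: 17.95
position: [0.5587, 0.2029, 0.2588]
tool_rot: [0.999, 0.053, 0.001, -0.0]
ft_force: [0.5, -0.1, -0.0]
grip_width: 0.0478
grip_force: 0.0
```

```bash
python3 vw.py blue .5469 .320 pics/f.png .559 -.1355 .2
```

```text
scene 626 [0.5432 0.3206 0.0702] 0.909
net [([0.545, 0.318, 0.096], 0.82)]
top 216 [0.5491 0.3428 0.7264] 0.283
net []
[0.559  0.2024 0.2581] [-34.2, 336.2, 57.9, -0.04, 0.01, -3.75]
```

View pics/f.png

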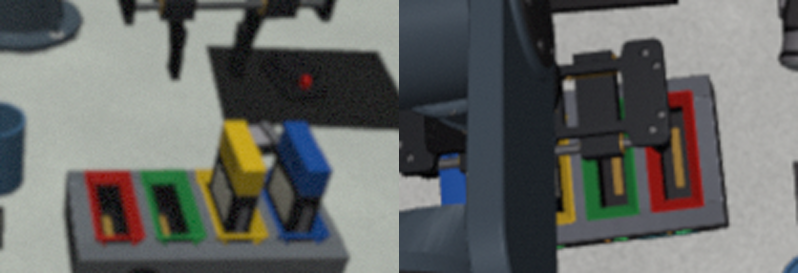

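Yellow (235,180) and blue (300,180) both stand upright and level in their bays. Next is green.

Emit:
move_arm(
  series="-4 40 0 0 0 -1; -8 81 0 0 0 -2; -12 122 0 0 0 -3; -17 163 0 0 0 -3.8; -21 204 0 0 0 -3.8; -26 245 0 0 0 -3.8; -30 286 10 0 0 -3.8; -34 325 25 0 0 -3.8",
)

```text
time: 18.82
position: [0.5605, -0.1234, 0.2347]
tool_rot: [0.996, 0.086, 0.002, 0.001]
ft_force: [0.8, 0.2, 0.5]
grip_width: 0.048
grip_force: 0.0
```

Emit:
move_arm(
  series="0 10 20 0 0 0; 0 10 32 0 0 0; 0 10 32 0 0 0; 0 10 32 0 0 0; 0 10 32 0 0 0",
)

```text
time: 19.23
position: [0.5613, -0.1312, 0.2021]
tool_rot: [0.996, 0.086, 0.001, 0.0]
ft_force: [0.2, 0.4, 0.4]
grip_width: 0.0478
grip_force: 0.0
```

```bash
python3 - <<'E'
from h import *
print(robot.get_obs()['position'],rel((.559,-.1355,.102),.167))
E
```

```text
[ 0.56129612 -0.13118092  0.20212448] [-3.1, 3.8, 100.1, 0.01, -0.06, 0.32]
```

Emit:
move_arm(
  series="-3 4 0 0 0 0.2; -3 4 10 0 0 0.2; -3 4 30 0 0 0.2; -3 4 55 0 0 0.2; -3 4 80 0 0 0.2; -3 4 99 0 0 0.2; -3 4 99 0 0 0.2; -3 4 99 0 0 0.2",
)

```text
time: 19.9
position: [0.5577, -0.1363, 0.1019]
tool_rot: [0.996, 0.084, -0.001, -0.001]
ft_force: [0.4, 0.6, 0.1]
grip_width: 0.0481
grip_force: 0.0
```

Emit:
move_arm(
  series="0 0 0 0 0 0; 0 0 0 0 0 0; 0 0 0 0 0 0; 0 0 0 0 0 0; 0 0 0 0 0 0; 0 0 0 0 0 0",
  jaw=0.1,
)

```text
time: 20.4
position: [0.5587, -0.1371, 0.1035]
tool_rot: [0.997, 0.084, 0.001, 0.0]
ft_force: [-0.2, -0.4, 5.1]
grip_width: 0.0238
grip_force: 35.0
```

Emit:
move_arm(
  series="0 0 -10 0 0 0; 0 0 -30 0 0 0; 0 0 -60 0 0 0; 0 0 -95 0 0 0; 0 0 -130 0 0 0; 0 0 -160 0 0 0; 0 0 -188 0 0 0; 0 0 -188 0 0 0",
)

```text
time: 21.07
position: [0.5611, -0.138, 0.2972]
tool_rot: [0.996, 0.084, 0.006, 0.003]
ft_force: [1.5, -0.7, -1.9]
grip_width: 0.0241
grip_force: 35.0
```

```bash
python3 - <<'E'
from h import *
print(robot.get_obs()['position'],rel((.5596,.1967,.29),.103))
E
```

```text
[ 0.56105688 -0.13796451  0.29720653] [54.2, -330.3, 5.4, 0.39, -0.62, 3.68]
```

Emit:
move_arm(
  series="3 -18 0 0 0 0; 8 -50 0 0 0 1; 14 -88 0 0 0 2; 20 -126 0 0 0 3; 26 -164 0 0 0 3.7; 33 -202 0 0 0 3.7; 40 -240 0 0 0 3.7; 46 -278 0 0 0 3.7",
)

```text
time: 21.73
position: [0.556, 0.1467, 0.2891]
tool_rot: [0.999, 0.051, -0.001, 0.0]
ft_force: [1.3, -0.9, -2.3]
grip_width: 0.0234
grip_force: 35.0
```

Emit:
move_arm(
  series="4 -25 0 0 0 0; 7 -45 0 0 0 0; 7 -51 0 0 0 0; 7 -51 0 0 0 0; 7 -51 0 0 0 0; 7 -51 0 0 0 0",
)

```text
time: 22.23
position: [0.5587, 0.195, 0.29]
tool_rot: [0.999, 0.051, -0.001, 0.0]
ft_force: [-0.2, 0.6, -2.4]
grip_width: 0.0237
grip_force: 35.0
```

```bash
python3 - <<'E'
from h import *
print(robot.get_obs()['position'],rel((.5596,.1967,.2),.103))
E
```

```text
[0.55874365 0.19502427 0.28997316] [1.2, -1.7, 90.0, 0.05, 0.08, -0.09]
```

Emit:
move_arm(
  series="1 -1.5 10 0 0 0; 1 -1.5 30 0 0 0; 1 -1.5 50 0 0 0; 1 -1.5 70 0 0 0; 1 -1.5 85 0 0 0; 1 -1.5 88 0 0 0; 1 -1.5 88 0 0 0; 1 -1.5 88 0 0 0",
)

```text
time: 22.9
position: [0.5605, 0.1974, 0.2028]
tool_rot: [0.999, 0.051, 0.0, -0.0]
ft_force: [-0.5, -0.8, -2.1]
grip_width: 0.024
grip_force: 35.0
```

```bash
python3 - <<'E'
from h import *
print(robot.get_obs()['position'],rel((.5596,.1967,.128),.103))
E
```

```text
[0.56048987 0.19740094 0.20283803] [-1.0, 0.6, 74.8, 0.0, -0.04, -0.09]
```

Emit:
move_arm(
  series="-1 0.6 8 0 0 0; -1 0.6 16 0 0 0; -1 0.6 24 0 0 0; -1 0.6 31 0 0 0; -1 0.6 37 0 0 0; -1 0.6 43 0 0 0; -1 0.6 48 0 0 0; -1 0.6 48 0 0 0",
)

```text
time: 23.57
position: [0.5583, 0.1971, 0.1532]
tool_rot: [0.999, 0.051, -0.001, 0.0]
ft_force: [-0.4, -0.0, -2.5]
grip_width: 0.0236
grip_force: 35.0
```

Emit:
move_arm(
  series="0 0 5 0 0 0; 0 0 10 0 0 0; 0 0 14 0 0 0; 0 0 18 0 0 0; 0 0 21 0 0 0; 0 0 23 0 0 0; 0 0 23 0 0 0",
)

```text
time: 24.15
position: [0.5587, 0.1972, 0.131]
tool_rot: [0.999, 0.051, -0.0, 0.0]
ft_force: [-0.4, -1.4, -2.5]
grip_width: 0.0241
grip_force: 35.0
```

Emit:
move_arm(
  series="0 0 1 0 0 0; 0 0 2 0 0 0; 0 0 3 0 0 0; 0 0 3 0 0 0; 0 0 3 0 0 0",
)

```text
time: 24.57
position: [0.5591, 0.1973, 0.1295]
tool_rot: [0.999, 0.051, 0.0, 0.0]
ft_force: [-2.0, -1.9, 5.1]
grip_width: 0.0239
grip_force: 35.0
```

Green is seated. I'll release and fetch red.

Emit:
move_arm(
  series="0 0 -0.5 0 0 0; 0 0 -0.5 0 0 0; 0 0 -0.5 0 0 0; 0 0 -0.5 0 0 0; 0 0 -0.5 0 0 0",
  jaw=0.55,
)

```text
time: 24.98
position: [0.559, 0.1974, 0.1289]
tool_rot: [0.999, 0.051, 0.0, -0.0]
ft_force: [-0.7, 0.4, -0.6]
grip_width: 0.0454
grip_force: 0.0
```

Emit:
move_arm(
  series="0 0 -15 0 0 0; 0 0 -40 0 0 0; 0 0 -75 0 0 0; 0 0 -110 0 0 0; 0 0 -130 0 0 0; 0 38 -130 0 0 0; 0 78 -130 0 0 0; 0 118 -130 0 0 0",
)

```text
time: 25.65
position: [0.5712, 0.0795, 0.2598]
tool_rot: [0.999, 0.053, 0.001, 0.0]
ft_force: [1.3, 0.8, -0.2]
grip_width: 0.0478
grip_force: 0.0
```

```bash
python3 vw.py green .5596 .1967 pics/g.png .5693 -.1966 .2
```

```text
scene 480 [0.5606 0.1972 0.0706] 0.925
net [([0.557, 0.196, 0.095], 0.75)]
top 185 [0.5767 0.2013 0.1502] 0.266
net [([0.558, 0.196, 0.095], 0.58)]
[0.5711 0.0789 0.2589] [-29.2, 274.0, 58.7, -0.04, 0.02, -3.86]
```

Emit:
move_arm(
  series="-4 40 0 0 0 -1; -8 81 0 0 0 -2; -12 122 0 0 0 -3; -17 163 0 0 0 -3.8; -21 204 0 0 0 -3.8; -25 240 10 0 0 -3.8; -28 265 25 0 0 -3.8; -29 272 45 0 0 -3.8",
)

```text
time: 26.52
position: [0.5719, -0.1972, 0.2149]
tool_rot: [0.997, 0.083, 0.002, 0.002]
ft_force: [0.8, 0.5, -0.2]
grip_width: 0.0479
grip_force: 0.0
```

Emit:
move_arm(
  series="0 0 12 0 0 0; 0 0 12 0 0 0; 0 0 12 0 0 0",
)

```text
time: 26.77
position: [0.5699, -0.192, 0.2012]
tool_rot: [0.996, 0.085, -0.001, -0.001]
ft_force: [0.4, -0.2, -0.1]
grip_width: 0.0476
grip_force: 0.0
```

```bash
python3 - <<'E'
from h import *
print(robot.get_obs()['position'],rel((.5693,-.1966,.102),.167))
E
```

```text
[ 0.56992874 -0.1920175   0.20123733] [-1.2, 4.6, 99.2, -0.11, 0.09, 0.19]
```

Emit:
move_arm(
  series="-1 4.5 0 0 0 0; -1 4.5 10 0 0 0; -1 4.5 30 0 0 0; -1 4.5 55 0 0 0; -1 4.5 80 0 0 0; -1 4.5 98 0 0 0; -1 4.5 98 0 0 0; -1 4.5 98 0 0 0",
)

```text
time: 27.43
position: [0.5697, -0.1977, 0.1036]
tool_rot: [0.996, 0.085, -0.001, -0.0]
ft_force: [-0.0, 1.1, -0.0]
grip_width: 0.0482
grip_force: 0.0
```

Emit:
move_arm(
  series="0 0 0 0 0 0; 0 0 0 0 0 0; 0 0 0 0 0 0; 0 0 0 0 0 0; 0 0 0 0 0 0; 0 0 0 0 0 0",
  jaw=0.1,
)

```text
time: 27.93
position: [0.5703, -0.1985, 0.1051]
tool_rot: [0.996, 0.084, 0.001, 0.0]
ft_force: [-0.3, 0.7, 4.7]
grip_width: 0.0238
grip_force: 35.0
```

Emit:
move_arm(
  series="0 0 -10 0 0 0; 0 0 -30 0 0 0; 0 0 -60 0 0 0; 0 0 -95 0 0 0; 0 0 -130 0 0 0; 0 0 -160 0 0 0; 0 0 -188 0 0 0; 0 0 -188 0 0 0",
)

```text
time: 28.6
position: [0.5726, -0.1997, 0.299]
tool_rot: [0.996, 0.084, 0.005, 0.004]
ft_force: [1.7, -0.4, -2.2]
grip_width: 0.0235
grip_force: 35.0
```

```bash
python3 - <<'E'
from h import *
print(robot.get_obs()['position'],rel((.566,.1355,.29),.103))
E
```

```text
[ 0.57258309 -0.19970118  0.2990308 ] [49.8, -331.6, 6.8, 0.45, -0.6, 3.78]
```

Emit:
move_arm(
  series="3 -18 0 0 0 0; 8 -50 0 0 0 1; 13 -88 0 0 0 2; 19 -126 0 0 0 3; 25 -164 0 0 0 3.7; 31 -202 0 0 0 3.7; 37 -240 0 0 0 3.7; 43 -278 0 0 0 3.7",
)

```text
time: 29.27
position: [0.564, 0.0848, 0.2907]
tool_rot: [0.999, 0.052, -0.002, -0.0]
ft_force: [0.3, -0.3, -2.3]
grip_width: 0.0243
grip_force: 35.0
```

Emit:
move_arm(
  series="4 -25 0 0 0 0; 7 -45 0 0 0 0; 7 -53 0 0 0 0; 7 -53 0 0 0 0; 7 -53 0 0 0 0; 7 -53 0 0 0 0",
)

```text
time: 29.77
position: [0.5667, 0.1351, 0.2916]
tool_rot: [0.999, 0.052, -0.001, 0.0]
ft_force: [-0.4, -0.1, -2.2]
grip_width: 0.0238
grip_force: 35.0
```

```bash
python3 - <<'E'
from h import *
print(robot.get_obs()['position'],rel((.566,.1355,.205),.103))
E
```

```text
[0.56668427 0.13509619 0.2915637 ] [-0.5, -0.5, 86.6, 0.05, 0.07, 0.01]
```

Emit:
move_arm(
  series="-0.5 -0.5 10 0 0 0; -0.5 -0.5 30 0 0 0; -0.5 -0.5 50 0 0 0; -0.5 -0.5 70 0 0 0; -0.5 -0.5 83 0 0 0; -0.5 -0.5 87 0 0 0; -0.5 -0.5 87 0 0 0; -0.5 -0.5 87 0 0 0",
)

```text
time: 30.43
position: [0.5668, 0.1362, 0.2052]
tool_rot: [0.999, 0.052, 0.0, 0.0]
ft_force: [0.8, 0.1, -1.8]
grip_width: 0.0237
grip_force: 35.0
```

```bash
python3 - <<'E'
from h import *
print(robot.get_obs()['position'],rel((.566,.1355,.131),.103))
E
```

```text
[0.56680326 0.1361752  0.20517313] [-0.9, 0.6, 74.2, 0.01, -0.02, 0.01]
```

Emit:
move_arm(
  series="-1 0.5 8 0 0 0; -1 0.5 16 0 0 0; -1 0.5 24 0 0 0; -1 0.5 31 0 0 0; -1 0.5 37 0 0 0; -1 0.5 43 0 0 0; -1 0.5 48 0 0 0; -1 0.5 48 0 0 0",
)

```text
time: 31.1
position: [0.5654, 0.1357, 0.1559]
tool_rot: [0.999, 0.052, -0.0, 0.001]
ft_force: [1.0, -2.7, -4.2]
grip_width: 0.0239
grip_force: 35.0
```

Emit:
move_arm(
  series="0 0 5 0 0 0; 0 0 10 0 0 0; 0 0 14 0 0 0; 0 0 18 0 0 0; 0 0 21 0 0 0; 0 0 23 0 0 0; 0 0 23 0 0 0",
)

```text
time: 31.68
position: [0.5656, 0.1358, 0.1336]
tool_rot: [0.999, 0.052, 0.0, 0.0]
ft_force: [0.9, -5.5, -1.7]
grip_width: 0.0238
grip_force: 35.0
```

Emit:
move_arm(
  series="0 0 1 0 0 0; 0 0 2 0 0 0; 0 0 3 0 0 0; 0 0 3 0 0 0; 0 0 3 0 0 0",
)

```text
time: 32.1
position: [0.5656, 0.1358, 0.131]
tool_rot: [0.999, 0.052, 0.0, 0.0]
ft_force: [-0.7, -5.2, 0.5]
grip_width: 0.0237
grip_force: 35.0
```

Emit:
move_arm(
  series="0 0 0.7 0 0 0; 0 0 1.4 0 0 0; 0 0 1.4 0 0 0; 0 0 1.4 0 0 0",
)

```text
time: 32.43
position: [0.5657, 0.1358, 0.131]
tool_rot: [0.999, 0.052, 0.0, 0.0]
ft_force: [-2.0, -5.3, 8.6]
grip_width: 0.0237
grip_force: 35.0
```

Emit:
move_arm(
  series="0 0 -0.5 0 0 0; 0 0 -0.5 0 0 0; 0 0 -0.5 0 0 0; 0 0 -0.5 0 0 0; 0 0 -0.5 0 0 0",
  jaw=0.55,
)

```text
time: 32.85
position: [0.5651, 0.1369, 0.1298]
tool_rot: [0.999, 0.052, -0.0, -0.0]
ft_force: [-0.3, 0.7, -0.4]
grip_width: 0.0458
grip_force: 0.0
```

Emit:
move_arm(
  series="0 0 -15 0 0 0; 0 0 -40 0 0 0; 0 0 -75 0 0 0; 0 0 -110 0 0 0; 0 0 -130 0 0 0; 0 38 -130 0 0 0; 0 78 -130 0 0 0; 0 118 -130 0 0 0",
)

```text
time: 33.52
position: [0.5778, 0.0189, 0.2608]
tool_rot: [0.999, 0.054, 0.001, -0.0]
ft_force: [0.6, 0.2, -0.1]
grip_width: 0.0481
grip_force: 0.0
```

Emit:
move_arm(
  series="0 40 0 0 0 0; 0 80 0 0 0 0; 0 120 0 0 0 0; 0 160 0 0 0 0; 0 200 0 0 0 0; 0 220 0 0 0 0; 0 220 0 0 0 0; 0 220 0 0 0 0",
)

```text
time: 34.18
position: [0.6003, -0.2007, 0.2595]
tool_rot: [0.999, 0.051, -0.0, -0.001]
ft_force: [0.6, -0.5, -0.7]
grip_width: 0.0478
grip_force: 0.0
```

```bash
python3 - <<'E'
from h import *
out=[]
for cam in ('scene','top'):
    p=robot.camera(cam)
    for t in ['cart_red_mid','cart_green_mid','cart_yellow_mid','cart_blue_mid','mug','camcorder']:
        print(cam,t,[(np.round(d['xyz'],3).tolist(),round(d['p'],2)) for d in robot.tip_of(p,t)[:2]])
    im=p['img'][60:320,100:500] if cam=='scene' else p['img'][60:320,120:520]
    out.append(im)
cv2.imwrite('pics/z.png',np.hstack(out)[:,:,::-1])
E
```

```text
scene cart_red_mid [([0.564, 0.137, 0.094], 0.93)]
scene cart_green_mid [([0.556, 0.196, 0.094], 0.95)]
scene cart_yellow_mid [([0.55, 0.261, 0.095], 0.91)]
scene cart_blue_mid [([0.546, 0.319, 0.099], 0.72), ([0.562, 0.134, 0.097], 0.66)]
scene mug [([0.43, -0.007, 0.001], 0.84)]
scene camcorder [([0.739, -0.009, -0.001], 0.81)]
top cart_red_mid [([0.566, 0.136, 0.095], 0.86)]
top cart_green_mid [([0.561, 0.2, 0.098], 0.69)]
top cart_yellow_mid [([0.55, 0.262, 0.097], 0.94)]
top cart_blue_mid [([0.544, 0.323, 0.092], 0.86)]
top mug [([0.429, -0.006, 0.0], 0.93)]
top camcorder [([0.743, -0.009, -0.0], 0.93)]
```

View pics/z.png

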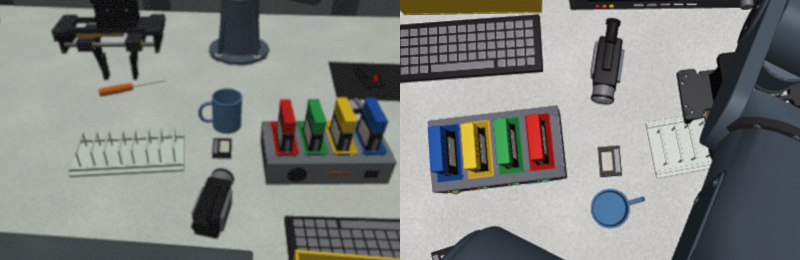

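All four cartridges stand upright and level in their matching bays at (287,125), (316,125), (345,125) and (373,125). The rack is empty, and the mug and camcorder haven't moved.

```bash
python3 -c "
from rig import robot
print(robot.hand_in())"
```

```text
the job is handed in; nothing more can be done
None
```

All four cartridges are fully home and upright in the bays matching their cap colours, the mug and camcorder are where they were, and the job was handed in after about 34 s of robot time.

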